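# Clamp a freshly formed shelf bracket and hold the notched lever

## Task

Lift the freshly folded steel U-bracket out of the open forming die and stand it in the nest of the clamping jig, flat on the nest floor between the guide lips, open side up, lengthwise between jaw and fence, and let go of it. Then press the handle of the jig's spring-return lever down past the first two notches into the third and last one, so that the jaw clamps the bracket, and keep pressing: it springs back if released, so finish while still holding it there. Leave the jar, the tape roll and the hammer alone.

Things in the scene. Friction and masses are not known exactly. Their poses are not given: they have to be found in the camera images.
- bracket_mid (a point): Loose upright U-bracket of 3 mm plain steel sheet, 70 mm long (its x), 36 mm wide over the two side walls (its y), 44 mm tall (z up), open at the top and at both ends, about 0.12 kg. The point is its centre, half-way up: 22 mm above its underside. It starts in the die, its x along the die's x; its two ends are alike.
- die: Fixed dark steel block 140 x 120 x 40 mm; origin at the centre of its underside, z up. In its top is an open cavity 74 mm (x) by 40 mm (y), 12 mm deep, in which the bracket sits loosely, so that 32 mm of the bracket stands out. Two 14 mm guide posts at (58, 48) and (-58, -48) mm rise to 72 mm.
- jig: Fixed clamping jig on a 260 (x) x 280 (y) x 12 mm grey base plate; origin at the centre of the base's underside, its -x side faces roughly the robot. The nest is on its -y half, the lever on its +y half.
- nest (a point): Middle of the nest floor, 22 mm above the table, axes as the jig's. The bracket's underside belongs here, its length along x. Fixed dark fence (36 mm tall) with its face at x = +35 mm; the jaw waits at -x and pushes the bracket against the fence, so a gap of some mm there does no harm. Two guide lips, 6 mm high, along x: inner faces at y = -22 and +22 mm; free room beside them.
- jaw: Sprung aluminium jaw pad, 32 mm wide, 26 mm tall, which the lever draws in the nest's +x; origin 40 mm below its centre, axes as the jig's. Face 4 mm in front of its origin, 52.5 mm from the nest's centre at rest; moves 35 mm per rad of lever. It meets a bracket standing against the fence at about 0.5 rad; about 7 N at the third notch.
- lever (a joint): Lever angle, rad: 0 = at rest, up; grows as the handle goes down. Click notches (a ripple in the force) at 0.22, 0.44, 0.66, marked by pins on a plate beside the lever; the third is the last, dead stop at 0.74. The spring always drives it back to 0: 3 to 11 N at the handle on the way, about 11 N at the third notch, up to 15 N just before the stop.
- lever_axis (a point): Point on the lever's hinge axis, at the lever; 90 mm above the table, axes as the jig's. The hinge axis is the jig's y. The lever arm points to the jig's -x side, 0.55 rad above level at rest, so level at joint value 0.55 and 0.11 rad below level at the third notch.
- handle_top (a point): Centre of the top face of the black flat handle plate at the lever's end, where it is pressed down. Plate 55 (along the lever) x 60 (along the hinge axis) x 12 mm, its underside's centre on the lever's centre line 170 mm from the hinge axis; it tilts with the lever. The point is about 189 mm above the table at rest, about 83 mm at the third notch. Its axes equal the jig's at rest.
- jar: Bystander: glass jar 64 mm across, 100 mm tall; origin at its underside.
- tape: Bystander: flat-lying tape roll 96 mm across, 36 mm tall; origin at its underside.
- hammer: Bystander: lying hammer with a wooden handle, about 260 mm long.
Mind the look-alikes: they are no part of the job. What is meant by the part that bears bracket_mid is not purple or red, and is the smaller of those in its own colour.

How it is judged:
On the way, in this order (a step that is already met when the one before it is completed fails the run):
1. the bracket is lifted clear of the die, in the gripper (z of bracket_mid in the frame of die above 0.072 m and contact force between the fingers and bracket above 0.5 N), for 0.1 s.
2. the bracket stands flat in the nest, released, the lever still up (x of bracket_mid in the frame of nest between -0.022 and 0.012 m and y of bracket_mid in the frame of nest between -0.008 and 0.008 m and z of bracket_mid in the frame of nest between 0.016 and 0.026 m and angle between bracket_mid's own z axis and vertical below 0.1 rad and angle between the x axis of bracket_mid and the x axis of nest, either way round below 0.2 rad and contact force between the fingers and bracket below 0.1 N and linear speed of bracket below 0.02 m/s and value of joint lever below 0.12 rad), for 0.2 s.
At the end, for the whole second after the job is handed in: Bracket upright in the nest (8 mm sideways, -22 to +12 mm along x, tilt under 0.1, turn under 0.2 rad), at rest, not touched by the gripper; robot presses the handle (over 2 N), lever in the third notch (joint above 0.58), jaw clamps the bracket with over 2 N; bystanders left alone (x of bracket_mid in the frame of nest between -0.022 and 0.012 m and y of bracket_mid in the frame of nest between -0.008 and 0.008 m and z of bracket_mid in the frame of nest between 0.016 and 0.026 m and angle between bracket_mid's own z axis and vertical below 0.1 rad and angle between the x axis of bracket_mid and the x axis of nest, either way round below 0.2 rad and value of joint lever above 0.58 rad and contact force between any of the fingers, the arm and lever above 2 N and contact force between jaw and bracket above 2 N and contact force between the fingers and bracket below 0.1 N and linear speed of bracket below 0.02 m/s); the arm keeps its last pose, push and grip.
It fails at once if a bystander (jar, tape roll, hammer) is moved more than 30 mm (distance of any of jar, tape, hammer from where it was at the start of the episode above 0.03 m).
It also fails if it takes over 58 s, if anything falls off the work surface, if the arm or the gripper's body presses on something with over 40 N, if the wrist force passes 120 N, or if a joint passes its speed limit or range.

## Robot

A 7-joint arm with a two-finger parallel gripper is mounted at the origin on the work surface. World frame = base frame: x ahead of the robot, y to its left, z up, the work surface at z = 0. Lengths are in m, angles in rad, forces in N, time in s.
With the tool pointing down it reaches from about 0.35 to 0.9 m from the base axis. Payload 19.9 kg.
Tool frame: the origin (TCP) lies at the very end of the fingers, on their centre line; the grasp point (between the pads) lies 19 mm behind it; z points along the fingers, y is the line along which they close (so a half turn about z gives the same grasp; the last joint's range is limited). The gripper opens to 85 mm and grips with 20 to 120 N. Pads are 22 mm wide; open, the fingers measure 114 mm over their backs; the gripper's body (76 mm by 85 mm) begins 54 mm behind the grasp point. The pads swing forward as they close: fully open they stand 13 mm farther back than shut.
Start: joints at [-1.21, 0.417, -0.01, 1.614, 0.005, 1.111, -0.053], TCP at [0.245, 0.575, 0.231] pointing down, gripper open.
Joint ranges: [-2.81, 2.81], [-0.39, 2.02], [-1.27, 1.25], [0.06, 2.57], [-1.19, 4.33], [0.19, 2], [-2.82, 2.82]. Speed limits (rad/s): [1.89, 1.89, 2.39, 2.39, 3.01, 3.01, 3.01].

## Interface

Orientations are given as a unit quaternion [w, x, y, z].
In Python, from rig import r gives the robot as it stands. The module is installed in compiled form; this text tells all that it offers.
- The arm moves only by the shell command python3 -m crank 'ROWS' [FORCE]. ROWS is JSON, a list that holds one entry, the list of rows, each a list of 5 numbers: the closure, from 0 (fully open) to 1 (shut), then the shift along the tool's x, y, z in cm, then the turn about the tool's z in rad. A call has 1 to 8 rows; each row shifts and turns the commanded pose from where the row before left it, along the tool's axes as they then stand; what a row does not reach is not made up. A row lasts 1/12 s, in which the tool goes at most 41.7 mm and 7.16 degrees, less where a joint would pass 70% of its speed; a pose out of reach is approached as far as the arm can. A call is refused whole if a number of a shift passes 4.17 or a number of a turn 0.125, either way. A call with a gripper value outside its range is refused whole. The fingers move at their own pace and stop on an object; FORCE is the grip in N (left out, the last holds). Time passes only in rows, so rows that do not move let the fingers close. It gives the time, the measured TCP pose, the force, the opening and the grip force at its end, in the units of the state.
- r.get_state(): the state, without advancing time (a new reading comes with each control period).
- r.get_image(name): name is "scene" or "top" or "wrist"; returns (picture, depth): 384x512x3 uint8, red, green, blue; 384x512 float32, m along the optical axis (not along the pixel's ray), 0 where there is no reading.
- r.get_calibration(name): a dict with "mtx" (3x3 intrinsics, pixels), "k1" (the pictures are not rectified: a ray, as slopes to the right and down, at radius r is drawn at 1 + k1 r^2 times it, then the intrinsics apply), "rvec" (rotation vector, rad) and "tvec" (3), from world to camera coordinates, as OpenCV has them. Camera axes: x right, y down, z forward; pixel columns grow to the right and rows downward; lengths in m; the calibration is good to about 2 mm. A picture is of the moment at which its call begins: read the wrist's pose just before it. get_calibration takes no time and is no camera call; for the wrist camera it gives the pose at the moment of the call.
- r.finish_job(): hands the job in; it is judged then, once.
The state is a dict: "clock": time; "qpos": joint angles; "joint_vel": joint speeds; "joint_torque": joint torques, N m; "tool_pos": TCP position; "ee_rot": TCP orientation; "contact_force": force on the tool from outside, world axes, zero at the start; "moment": the same for the moment, N m; "grip_width": finger opening in m; "gripper_force": force on a finger pad.
Only numpy, scipy, OpenCV 4.12 (cv2) and the standard library are available. Lean on these libraries where they do the work, as an engineer would, in place of code of your own. Each camera call takes 0.05 s, during which the arm holds its last target. There are 200 camera calls.

## Working session

There is one attempt and no reset: what is moved stays moved. The work goes in short steps, Python scripts to look and compute and a shell command to move; the robot and the scene stay as the last step left them, time stands still between calls to the robot, and variables do not carry over. Pictures are saved under pics/ and viewed, at most 10 in all, crops included, and the job is handed in when it is done.

```bash
mkdir -p pics; cat > h.py <<'E'
import numpy as np, cv2
from rig import r
def cal(n):
    c=r.get_calibration(n); R=cv2.Rodrigues(np.array(c['rvec'],float))[0]
    return np.array(c['mtx'],float),float(c['k1']),R,np.array(c['tvec'],float).ravel()
def rays(c,uv):
    M,k,R,t=c; uv=np.atleast_2d(uv).astype(float)
    d=np.c_[(uv[:,0]-M[0,2])/M[0,0],(uv[:,1]-M[1,2])/M[1,1]]
    s=d.copy()
    for _ in range(8): s=d/(1+k*(s**2).sum(1,keepdims=True))
    return np.c_[s,np.ones(len(s))]
def onplane(c,uv,z):
    M,k,R,t=c; D=rays(c,uv)@R; o=-R.T@t
    return o+D*((z-o[2])/D[:,2])[:,None]
def bydepth(c,uv,dep):
    M,k,R,t=c; return (rays(c,uv)*np.asarray(dep).reshape(-1,1)-t)@R
def cloud(c,dep):
    v,u=np.mgrid[:384,:512]; P=bydepth(c,np.c_[u.ravel(),v.ravel()],dep.ravel()).reshape(384,512,3)
    P[dep<=0]=np.nan; return P
def proj(c,P):
    M,k,R,t=c; q=np.atleast_2d(P)@R.T+t; s=q[:,:2]/q[:,2:]; s=s*(1+k*(s**2).sum(1,keepdims=True))
    return s*[M[0,0],M[1,1]]+[M[0,2],M[1,2]]
def snap(n,f):
    c=cal(n); im,d=r.get_image(n); cv2.imwrite(f'pics/{f}.png',im[:,:,::-1]); np.savez(f'{f}.npz',im=im,d=d,M=c[0],k=c[1],R=c[2],t=c[3]); return c,im,d
def load(f):
    z=np.load(f'{f}.npz'); return (z['M'],float(z['k']),z['R'],z['t']),z['im'],z['d']
E
python3 - <<'E'
from h import *
a=snap('top','top0')[1]; b=snap('scene','scene0')[1]
s=r.get_state(); print(s)
for n in('top','scene'):
    c=cal(n); print(n,-c[2].T@c[3])
E
```

```text
{'clock': 0.1, 'qpos': array([-1.20947768,  0.41790672, -0.01032989,  1.61410483,  0.00468902,
        1.1107267 , -0.05298174]), 'joint_vel': array([-3.16877228e-04, -9.58348092e-05,  1.14222215e-03, -2.61596088e-03,
       -6.08369703e-04,  2.07942184e-04, -4.53232005e-04]), 'joint_torque': array([ 5.14330372e-05, -8.65823293e+01,  6.79388568e-01, -4.35637987e+01,
        1.90730958e-02,  4.81510564e-03,  2.97704082e-05]), 'tool_pos': array([0.24487463, 0.57468631, 0.23073127]), 'ee_rot': array([-7.95365414e-05,  2.00027840e-01,  9.79790053e-01, -5.55065736e-04]), 'contact_force': array([-0.33466376,  0.60679075,  0.21905755]), 'moment': array([-0.07018691, -0.06853659, -0.03474109]), 'gripper_force': 0.0, 'grip_width': 0.0857077438817623}
top [0.32216222 0.03992457 1.45516729]
scene [0.98100343 0.74664958 0.6825183 ]
```

View pics/top0.png

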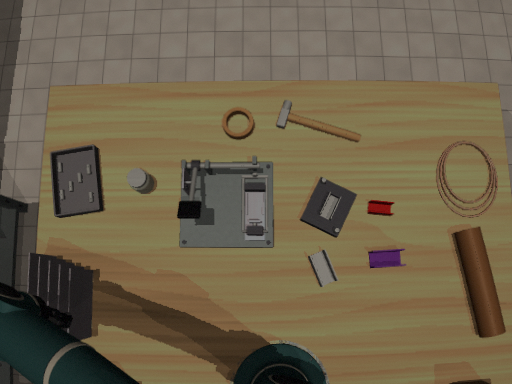

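View pics/scene0.png

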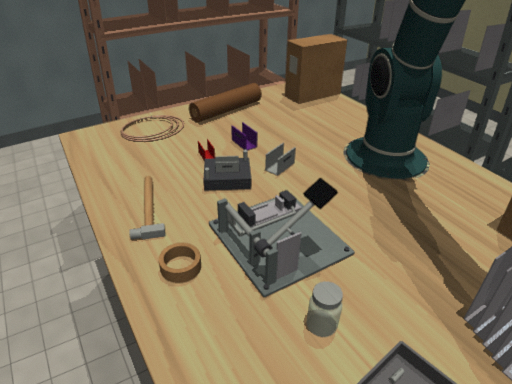

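Candidates (top view): steel bracket in the die (331,205), loose larger grey steel bracket (322,268), purple one (386,258) and red one (380,208). The description means a plain-steel one, the smaller, which should be the one in the die. I'll check that in a crop and measure it.

```bash
python3 - <<'E'
from h import *
c,im,d=load('top0'); P=cloud(c,d)
cv2.imwrite('pics/crop1.png',cv2.resize(im[150:290,170:410,::-1],None,fx=3.3,fy=3.3,interpolation=cv2.INTER_CUBIC))
Z=P[:,:,2]
def rect(mask,z,name):
    n,l,st,ce=cv2.connectedComponentsWithStats(mask.astype(np.uint8))
    for i in range(1,n):
        if st[i,4]<25: continue
        vu=np.argwhere(l==i)[:,::-1]
        q=onplane(c,vu,z)[:,:2].astype(np.float32)
        rr=cv2.minAreaRect(q); print(name,st[i],np.round(rr[0],4),np.round(rr[1],4),round(rr[2],1),'zmed',np.nanmedian(Z[l==i]).round(4))
hsv=cv2.cvtColor(im,cv2.COLOR_RGB2HSV)
roi=np.zeros(Z.shape,bool); roi[165:300,290:365]=1
rect(roi&(Z>0.030)&(Z<.05),0.04,'die40')
rect(roi&(Z>0.055)&(Z<.08),0.07,'die70')
rect(roi&(hsv[:,:,1]<60)&(Z>0.006),0.03,'greys')
roi[:]=0; roi[150:255,170:285]=1
rect(roi&(Z>0.006)&(Z<.018),0.012,'base')
rect(roi&(Z>0.019)&(Z<.026),0.022,'nest')
rect(roi&(Z>0.05),0.06,'tall')
rect(roi&(im.max(2)<25),0.18,'black')
E
```

```text
die40 [ 300  177   57   60 1736] [ 0.5336 -0.1519] [0.1214 0.1426] 63.1 zmed 0.0394
die70 [319 192  12  22  31] [ 0.5397 -0.1371] [0.0026 0.0697] 62.1 zmed 0.072
die70 [324 249  14  32  57] [ 0.3622 -0.1498] [0.0934 0.0069] 20.9 zmed 0.0604
die70 [310 255  14  32  57] [ 0.3456 -0.1075] [0.0942 0.0049] 22.9 zmed 0.0602
greys [ 301  178   55   59 1891] [ 0.5348 -0.1531] [0.1198 0.1448] 62.6 zmed 0.0394
greys [320 250  18  31 152] [ 0.3581 -0.1429] [0.0957 0.0312] 21.9 zmed 0.0352
greys [309 256  20  31 126] [ 0.3496 -0.1219] [0.0954 0.0341] 22.2 zmed 0.0503
base [218 161  32   2  34] [0.6778 0.1301] [0.0947 0.0031] 89.5 zmed 0.012
base [ 179  162   95   89 4616] [0.5438 0.1502] [0.2783 0.2675] 89.0 zmed 0.0117
base [243 176  22   8  98] [0.6224 0.0694] [0.0209 0.0641] 2.3 zmed 0.0123
base [181 185   8  16  76] [0.5829 0.2782] [0.0468 0.0213] 1.4 zmed 0.0119
base [243 193   3  25  33] [0.5436 0.098 ] [0.006  0.0727] 90.0 zmed 0.0126
nest [257 174  11  16  49] [0.6129 0.0436] [0.0301 0.0459] 89.5 zmed 0.0219
nest [241 191  27  49 677] [0.5123 0.0679] [0.0769 0.1436] 89.5 zmed 0.0222
nest [242 194   2  16  25] [0.5526 0.1021] [0.0453 0.003 ] 0.0 zmed 0.0226
tall [ 177  156   83   62 1205] [0.591  0.1717] [0.1726 0.2461] 2.8 zmed 0.1139
tall [244 183  21   7 144] [0.5919 0.0669] [0.0584 0.0178] 89.5 zmed 0.0575
tall [246 226  16   9 126] [0.4633 0.0689] [0.0431 0.023 ] 89.6 zmed 0.0543
black [178 201  23  17 357] [0.508  0.2374] [0.0586 0.0429] 89.8 zmed 0.1916
```

View pics/crop1.png

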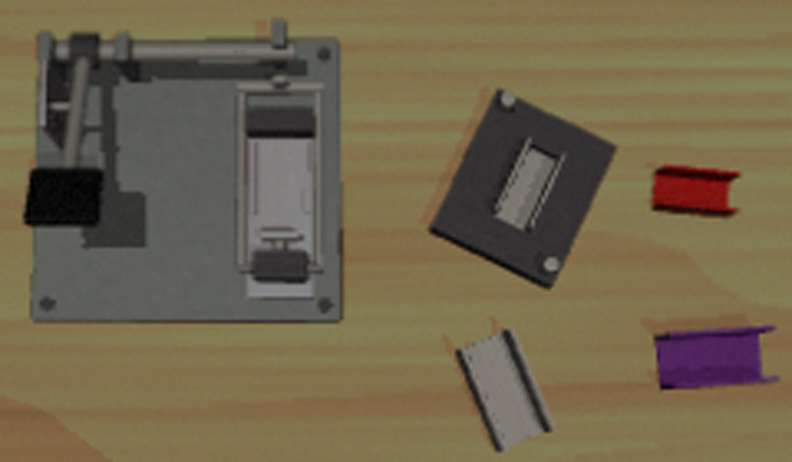

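The crop shows the plain-steel bracket in the die at crop (530,187), about 70 mm long. The loose grey one at (505,390) is about 95 mm long, so the one in the die is right. Next I'll travel toward it via the nest, with a wrist view on the way.

```bash
python3 -m crank '[[[0,-2.8,-2.8,-1.5,0],[0,-2.8,-2.8,-1.5,0],[0,-2.8,-2.8,-1.5,0],[0,-2.8,-2.8,-1,0],[0,-2.8,-2.8,-1,0],[0,-2.8,-2.8,-1,0],[0,-2.8,-2.8,0,0],[0,-2.8,-2.8,0,0]]]'
python3 -m crank '[[[0,-2.8,-2.8,0,0],[0,-2.8,-2.8,0,0],[0,-2.8,-2.8,0,0],[0,-2.8,-2.8,0,0],[0,-2.8,-2.8,0,0],[0,0,0,0,0],[0,0,0,0,0]]]'
python3 - <<'E'
from h import *
c,im,d=snap('wrist','w1'); print(-c[2].T@c[3]); print(c[2])
P=cloud(c,d)
print([np.round(proj(c,p)[0]) for p in ([.55,.07,.022],[.533,-.152,.072])])
E
```

```text
clock: 0.77
tool_pos: [0.3629, 0.281, 0.306]
ee_rot: [0.0, 0.2, 0.98, 0.0]
contact_force: [1.0, -0.2, -1.4]
grip_width: 0.0854
gripper_force: 0.0
clock: 1.35
tool_pos: [0.4368, 0.0975, 0.3055]
ee_rot: [-0.0, 0.202, 0.979, -0.0]
contact_force: [-1.1, 0.9, 1.2]
grip_width: 0.0853
gripper_force: 0.0
[0.36062244 0.13071425 0.44871192]
[[ 0.39469636  0.91881078 -0.00123851]
 [ 0.86936986 -0.37302098  0.32411633]
 [ 0.29733959 -0.12900426 -0.94601642]]
[array([263., 220.]), array([137., 271.])]
```

View pics/w1.png

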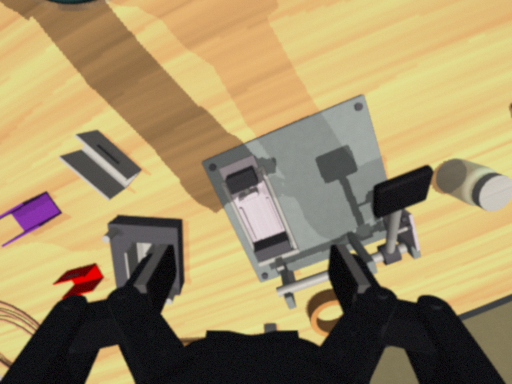

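The wrist view shows the nest at about (263,220), the jaw (243,180), the fence (270,243), the base plate corners (205,162), (362,97) and (265,278), the handle (403,190) and the die (147,255). Next: the jig pose and the bracket from depth.

```bash
python3 - <<'E'
from h import *
for f in('w1','top0'):
    c,im,d=load(f); P=cloud(c,d); X,Y,Z=P[...,0],P[...,1],P[...,2]
    reg=(X>.38)&(X<.72)&(Y>-.03)&(Y<.33)
    q=P[reg&(abs(Z-.012)<.003)][:,:2].astype(np.float32); print(f,'base',cv2.minAreaRect(q))
    nr=(X>.42)&(X<.68)&(Y>.03)&(Y<.11)
    for lo,hi in((.019,.0245),(.0255,.031),(.050,.062),(.063,.075)):
        m=nr&(Z>lo)&(Z<hi); n,l,st,_=cv2.connectedComponentsWithStats(m.astype(np.uint8))
        for i in range(1,n):
            if st[i,4]>15:
                p=P[l==i]; print(lo,st[i,4],np.percentile(p,[2,98],axis=0).round(4).tolist())
    hb=(im.max(2)<40)&(Z>.15)&(Z<.22)&(X>.44)&(X<.58)&(Y>.18)&(Y<.3)
    if hb.sum(): print('handle',hb.sum(),np.percentile(P[hb],[2,50,98],axis=0).round(4).tolist())
    br=(Z>.05)&(Z<.074)&(X>.48)&(X<.59)&(Y>-.2)&(Y<-.1)
    n,l,st,_=cv2.connectedComponentsWithStats(br.astype(np.uint8))
    for i in range(1,n):
        if st[i,4]>8: p=P[l==i]; print('br',st[i,4],cv2.minAreaRect(p[:,:2].astype(np.float32)),np.median(p[:,2]))
    dt=(abs(Z-.04)<.003)&(X>.44)&(X<.63)&(Y>-.25)&(Y<-.06); print('die',cv2.minAreaRect(P[dt][:,:2].astype(np.float32)))
E
```

```text
w1 base ((0.5479843020439148, 0.15213069319725037), (0.2806496322154999, 0.2603953182697296), 89.66348266601562)
0.019 2537 [[0.44, 0.0314, 0.02], [0.6109, 0.1053, 0.0242]]
0.019 21 [[0.6253, 0.059, 0.021], [0.6292, 0.085, 0.0244]]
0.019 31 [[0.6251, 0.0309, 0.0219], [0.6325, 0.0532, 0.0245]]
0.0255 24 [[0.4612, 0.0917, 0.0256], [0.4681, 0.1015, 0.0306]]
0.0255 89 [[0.5138, 0.0891, 0.0273], [0.5767, 0.0931, 0.03]]
0.0255 96 [[0.5133, 0.0411, 0.0261], [0.5765, 0.0452, 0.0299]]
0.0255 52 [[0.5821, 0.0376, 0.0256], [0.5839, 0.0954, 0.0304]]
0.05 502 [[0.4518, 0.0462, 0.0517], [0.4766, 0.0901, 0.0563]]
0.05 115 [[0.4867, 0.0523, 0.0503], [0.4946, 0.0833, 0.0552]]
0.05 479 [[0.5827, 0.0378, 0.051], [0.6022, 0.0961, 0.0602]]
0.05 35 [[0.6263, 0.0613, 0.0505], [0.6331, 0.0727, 0.0568]]
0.05 49 [[0.641, 0.0617, 0.0505], [0.649, 0.0844, 0.0614]]
0.063 63 [[0.6413, 0.0625, 0.0639], [0.6486, 0.0845, 0.0747]]
handle 1776 [[0.4827, 0.2077, 0.1789], [0.4989, 0.2342, 0.1964], [0.5263, 0.2627, 0.2028]]
br 196 ((0.5165517926216125, -0.16128455102443695), (0.005016124341636896, 0.04940683767199516), 6
[... 420 characters left out ...]
, 0.0323, 0.0192], [0.5816, 0.1037, 0.0244]]
0.019 122 [[0.4404, 0.0327, 0.0192], [0.4907, 0.0977, 0.0242]]
0.05 137 [[0.5832, 0.0377, 0.0522], [0.6019, 0.0962, 0.0616]]
0.05 126 [[0.4523, 0.0474, 0.0503], [0.4758, 0.0907, 0.0598]]
handle 377 [[0.4841, 0.2076, 0.1753], [0.5062, 0.2353, 0.1915], [0.53, 0.2636, 0.2035]]
br 11 ((0.5368160605430603, -0.1354745626449585), (0.0027008396573364735, 0.02319204807281494), 61.53544235229492) 0.07070918204065328
br 18 ((0.5308951139450073, -0.1699674427509308), (0.0032408495899289846, 0.03812837228178978), 63.44495391845703) 0.06962155708550535
die ((0.5341909527778625, -0.15239211916923523), (0.12139741331338882, 0.1418323963880539), 63.24308395385742)
```

```bash
python3 -m crank '[[[0,-2.67,-2.72,1.0,0.07],[0,-2.67,-2.72,1.0,0],[0,-2.67,-2.72,1.0,0],[0,-2.67,-2.72,1.0,0],[0,-2.67,-2.72,1.0,0],[0,-2.67,-2.72,1.0,0],[0,-2.67,-2.72,1.0,0],[0,0,0,0,0]]]'
python3 -m crank '[[[0,0,0,2,0],[0,0,0,2,0],[0,0,0,2,0],[0,0,0,0,0],[0,0,0,0,0]]]'
python3 - <<'E'
from h import *
print(r.get_state()['tool_pos'],r.get_state()['ee_rot'])
c,im,d=snap('wrist','w2')
E
```

```text
clock: 2.07
tool_pos: [0.5186, -0.1596, 0.2336]
ee_rot: [-0.001, 0.236, 0.972, -0.001]
contact_force: [-1.2, -1.0, -1.2]
grip_width: 0.0852
gripper_force: 0.0
clock: 2.48
tool_pos: [0.5185, -0.1534, 0.1752]
ee_rot: [-0.001, 0.234, 0.972, -0.0]
contact_force: [0.2, -0.2, 0.5]
grip_width: 0.0855
gripper_force: 0.0
[ 0.5185112  -0.15341079  0.17523141] [-9.92656873e-04  2.33554940e-01  9.72343097e-01 -7.72245228e-05]
```

View pics/w2.png

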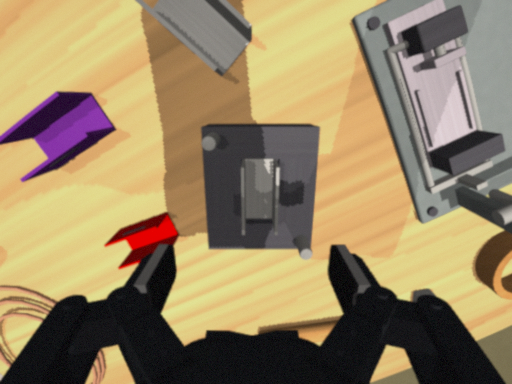

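The wrist view shows the die at about (262,187) with the steel bracket (260,195) aligned with the tool; I'll refine it from depth.

```bash
python3 - <<'E'
from h import *
c,im,d=load('w2'); P=cloud(c,d); X,Y,Z=P[...,0],P[...,1],P[...,2]
reg=(abs(X-.533)<.05)&(abs(Y+.152)<.05)
dt=(abs(Z-.04)<.003)&(abs(X-.533)<.1)&(abs(Y+.152)<.1); print('die',cv2.minAreaRect(P[dt][:,:2].astype(np.float32)))
br=reg&(Z>.046)&(Z<.076); p=P[br]; n,l,st,_=cv2.connectedComponentsWithStats(br.astype(np.uint8))
for i in range(1,n):
    if st[i,4]>8: q=P[l==i]; print(st[i],cv2.minAreaRect(q[:,:2].astype(np.float32)),np.percentile(q[:,2],[50,98]))
fl=reg&(Z>.027)&(Z<.034); print('floor',cv2.minAreaRect(P[fl][:,:2].astype(np.float32)))
q=p[:,:2]; print('all',cv2.minAreaRect(q.astype(np.float32)))
E
```

```text
die ((0.5340442061424255, -0.1514906883239746), (0.12087489664554596, 0.14145240187644958), 63.13322067260742)
[241 161   4  74 270] ((0.5251100659370422, -0.1666530966758728), (0.002995357383042574, 0.06999418139457703), 63.179664611816406) [0.07245712 0.07390345]
[273 161   6  74 370] ((0.5396450161933899, -0.13706426322460175), (0.003251521848142147, 0.06960641592741013), 63.20577621459961) [0.0719952 0.0738117]
floor ((0.5350369215011597, -0.15228542685508728), (0.040149420499801636, 0.07245415449142456), 62.95547866821289)
all ((0.5324870347976685, -0.15185341238975525), (0.03612644970417023, 0.070072241127491), 63.35971450805664)
```

```bash
python3 -m crank '[[[0,-1.17,0.77,1,0],[0,0,0,2,0],[0,0,0,2,0],[0,0,0,2,0],[0,0,0,2,0],[0,0,0,1,0],[0,0,0,0,0],[0,0,0,0,0]]]'
```

```text
clock: 3.2
tool_pos: [0.5332, -0.153, 0.0766]
ee_rot: [0.0, 0.234, 0.972, 0.0]
contact_force: [0.8, -1.0, -0.1]
grip_width: 0.0855
gripper_force: 0.0
```

```bash
python3 -m crank '[[[0,0.12,0.06,1,0],[0,0,0,1,0],[0,0,0,0.9,0],[0,0,0,0,0],[0.3,0,0,0,0],[0.3,0,0,0,0],[0.3,0,0,0,0],[0.3,0,0,0,0]]]' 40
python3 -m crank '[[[0.7,0,0,0,0],[0.7,0,0,0,0],[0.7,0,0,0,0],[0.7,0,0,0,0],[0.7,0,0,0,0],[0.7,0,0,0,0]]]' 40
```

```text
clock: 3.87
tool_pos: [0.532, -0.1521, 0.047]
ee_rot: [0.0, 0.234, 0.972, -0.0]
contact_force: [-0.5, -0.9, 0.4]
grip_width: 0.0598
gripper_force: 0.0
clock: 4.37
tool_pos: [0.5319, -0.152, 0.0469]
ee_rot: [0.0, 0.234, 0.972, 0.0]
contact_force: [-1.4, 0.5, 6.1]
grip_width: 0.0353
gripper_force: 40.3
```

```bash
python3 -m crank '[[[0.7,0,0,-1,0],[0.7,0,0,-1,0],[0.7,0,0,-2,0],[0.7,0,0,-2,0],[0.7,0,0,-3,0],[0.7,0,0,-3,0],[0.7,0,0,0,0],[0.7,0,0,0,0]]]'
python3 - <<'E'
from h import *
snap('wrist','w3'); print(r.get_state()['tool_pos'])
E
```

```text
clock: 5.03
tool_pos: [0.5326, -0.152, 0.1687]
ee_rot: [0.002, 0.234, 0.972, 0.0]
contact_force: [-0.2, -0.9, -1.9]
grip_width: 0.0358
gripper_force: 40.5
[ 0.53188494 -0.15179417  0.16729755]
```

View pics/w3.png

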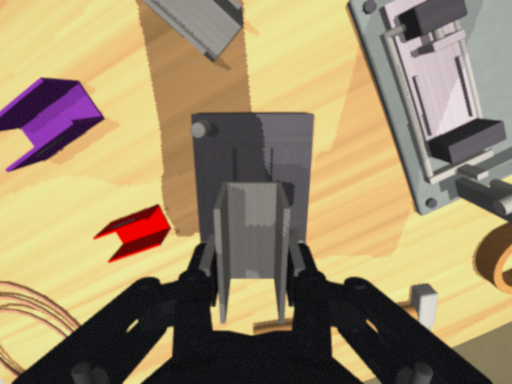

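The bracket is held level and centred between the fingers at (252,235). Carrying it to the nest.

```bash
python3 -m crank '[[[0.7,1.12,2.5,0,0],[0.7,1.12,2.5,0,0],[0.7,1.12,2.5,0,0],[0.7,1.12,2.5,0,0],[0.7,1.12,2.5,0,0],[0.7,1.12,2.5,0,0],[0.7,1.12,2.5,0,0],[0.7,1.12,2.5,0,0]]]'
python3 -m crank '[[[0.7,0,0,0,-0.117],[0.7,0,0,0,-0.117],[0.7,0,0,0,-0.117],[0.7,0,0,0,-0.117],[0.7,0,0,0,0],[0.7,0,0,0,0]]]'
python3 - <<'E'
from h import *
print(r.get_state()['tool_pos'])
c,im,d=snap('wrist','w4'); P=cloud(c,d); X,Y,Z=P[...,0],P[...,1],P[...,2]
for lo,hi in((.0255,.031),(.050,.062)):
    m=(X>.42)&(X<.68)&(Y>.03)&(Y<.11)&(Z>lo)&(Z<hi); n,l,st,_=cv2.connectedComponentsWithStats(m.astype(np.uint8))
    for i in range(1,n):
        if st[i,4]>30: print(lo,st[i,4],np.percentile(P[l==i],[2,98],axis=0).round(4).tolist())
m=(Z>.18)&(Z<.205)&(abs(X-.54)<.06)&(abs(Y-.067)<.025); n,l,st,_=cv2.connectedComponentsWithStats(m.astype(np.uint8))
for i in range(1,n):
    if st[i,4]>20: print('br',st[i],cv2.minAreaRect(P[l==i][:,:2].astype(np.float32)),np.median(P[l==i][:,2]))
E
```

```text
clock: 5.75
tool_pos: [0.5423, 0.0681, 0.1656]
ee_rot: [-0.001, 0.234, 0.972, -0.001]
contact_force: [0.8, 1.1, -1.7]
grip_width: 0.0352
gripper_force: 40.5
clock: 6.25
tool_pos: [0.5426, 0.0666, 0.1659]
ee_rot: [-0.001, 0.004, 1.0, -0.0]
contact_force: [-0.7, -0.3, -0.7]
grip_width: 0.0353
gripper_force: 40.4
[0.54264606 0.06659688 0.16586731]
0.0255 39 [[0.4609, 0.0355, 0.0257], [0.4676, 0.0427, 0.0305]]
0.0255 41 [[0.462, 0.0932, 0.026], [0.468, 0.1006, 0.0303]]
0.0255 115 [[0.5131, 0.0415, 0.0264], [0.5435, 0.0454, 0.0301]]
0.0255 121 [[0.5129, 0.0894, 0.0257], [0.5438, 0.0934, 0.0298]]
0.05 1472 [[0.4525, 0.046, 0.0529], [0.4768, 0.0901, 0.056]]
0.05 302 [[0.4869, 0.0525, 0.0514], [0.4944, 0.0832, 0.055]]
br [ 199  200   29  125 1522] ((0.543703019618988, 0.047233209013938904), (0.07130248844623566, 0.00967470370233059), 0.0038635083474218845) 0.19147734692968887
br [ 278  200   28  125 1595] ((0.5436238646507263, 0.08644246309995651), (0.0095897251740098, 0.07130099087953568), 89.87293243408203) 0.19157651154802563
```

```bash
python3 -m crank '[[[0.7,0.1,0.07,2,0],[0.7,0,0,2,0],[0.7,0,0,2,0],[0.7,0,0,2,0],[0.7,0,0,1.5,0],[0.7,0,0,1,0],[0.7,0,0,0.5,0],[0.7,0,0,0,0]]]'
python3 -m crank '[[[0.7,0,0,0.3,0],[0.7,0,0,0.3,0],[0.7,0,0,0.3,0],[0.7,0,0,0.3,0],[0.7,0,0,0,0],[0.7,0,0,0,0]]]'
```

```text
clock: 6.97
tool_pos: [0.5417, 0.0675, 0.0558]
ee_rot: [-0.001, 0.003, 1.0, -0.0]
contact_force: [0.6, -1.4, -0.8]
grip_width: 0.0355
gripper_force: 40.6
clock: 7.47
tool_pos: [0.5421, 0.0676, 0.0446]
ee_rot: [-0.0, 0.002, 1.0, -0.0]
contact_force: [-0.1, 0.3, -1.0]
grip_width: 0.0355
gripper_force: 40.5
```

```bash
python3 -m crank '[[[0.7,0,0,0.15,0],[0.7,0,0,0.15,0],[0.7,0,0,0,0],[0.7,0,0,0,0]]]'
python3 -m crank '[[[0.7,0,0,0.1,0],[0.7,0,0,0,0],[0.7,0,0,0,0]]]'
```

```text
clock: 7.8
tool_pos: [0.5421, 0.0676, 0.0415]
ee_rot: [-0.0, 0.002, 1.0, -0.0]
contact_force: [-0.2, -0.6, -0.8]
grip_width: 0.0356
gripper_force: 40.5
clock: 8.05
tool_pos: [0.5422, 0.0676, 0.0409]
ee_rot: [0.0, 0.002, 1.0, 0.0]
contact_force: [-2.6, -0.4, 5.7]
grip_width: 0.0352
gripper_force: 41.5
```

Touched the floor. Releasing.

```bash
python3 -m crank '[[[0.5,0,0,0,0],[0.4,0,0,0,0],[0.3,0,0,0,0],[0.2,0,0,0,0],[0.2,0,0,0,0],[0.2,0,0,0,0]]]'
python3 -m crank '[[[0.2,0,0,-1,0],[0.2,0,0,-1,0],[0.2,0,0,-2,0],[0.2,0,0,-3,0],[0.2,0,0,-4,0],[0.2,0,0,-4,0],[0.2,0,0,-4,0],[0.2,0,0,0,0]]]'
python3 - <<'E'
from h import *
c,im,d=snap('wrist','w5'); P=cloud(c,d); X,Y,Z=P[...,0],P[...,1],P[...,2]
m=(Z>.052)&(Z<.07)&(X>.497)&(X<.58)&(Y>.03)&(Y<.11); n,l,st,_=cv2.connectedComponentsWithStats(m.astype(np.uint8))
for i in range(1,n):
    if st[i,4]>20: print('br',st[i],cv2.minAreaRect(P[l==i][:,:2].astype(np.float32)),np.median(P[l==i][:,2]))
E
```

```text
clock: 8.55
tool_pos: [0.5421, 0.0676, 0.0406]
ee_rot: [-0.0, 0.002, 1.0, -0.0]
contact_force: [0.7, -0.5, -0.2]
grip_width: 0.0685
gripper_force: 0.0
clock: 9.22
tool_pos: [0.5449, 0.0675, 0.2391]
ee_rot: [0.005, 0.003, 1.0, 0.001]
contact_force: [0.2, -0.5, 0.0]
grip_width: 0.0683
gripper_force: 0.0
br [236 138   4  59 180] ((0.5429427623748779, 0.05090487748384476), (0.07024569064378738, 0.0030040463898330927), 0.11877840012311935) 0.06656774184866149
br [263 138   4  59 175] ((0.5429466366767883, 0.08386683464050293), (0.0030559126753360033, 0.0700782835483551), 89.8755874633789) 0.06655091228322013
```

View pics/w5.png

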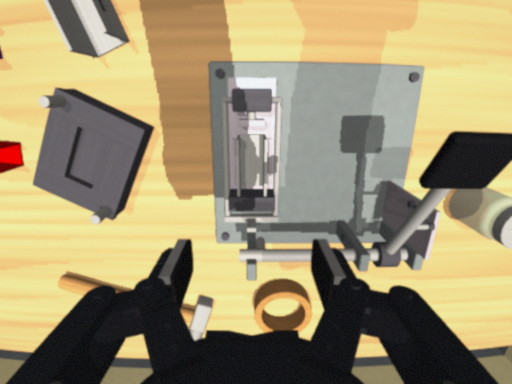

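The bracket stands in the nest, centred at (0.543, 0.067) with its top at 66 mm, and has been released. The lever is still up, handle at (467,160). Next I'll shut the fingers and go over the handle.

```bash
python3 -m crank '[[[1,0.6,2.8,-1,0],[1,0.6,2.8,0,0],[1,0.6,2.8,0,0],[1,0.6,2.8,0,0],[1,0.6,2.8,0,0],[1,0.6,2.8,0,0],[1,0,0,0,0],[1,0,0,0,0]]]' 40
python3 - <<'E'
from h import *
c,im,d=snap('top','top1'); P=cloud(c,d); c2,im2,d2=snap('wrist','w6'); P2=cloud(c2,d2)
print(r.get_state())
for P,im in((P,im),(P2,im2)):
    X,Y,Z=P[...,0],P[...,1],P[...,2]
    hb=(im.max(2)<45)&(Z>.165)&(Z<.208)&(X>.44)&(X<.56)&(Y>.19)&(Y<.29)
    if hb.sum():print('handle',hb.sum(),np.percentile(P[hb],[2,50,98],axis=0).round(4).tolist())
E
```

```text
clock: 9.93
tool_pos: [0.5062, 0.2369, 0.2406]
ee_rot: [-0.0, 0.001, 1.0, -0.0]
contact_force: [0.8, -0.8, -0.9]
grip_width: 0.0001
gripper_force: 0.0
{'clock': 10.0333, 'qpos': array([-0.77196945,  0.30029864,  0.34535792,  1.78085178, -0.11319055,
        1.08011787,  1.17769305]), 'joint_vel': array([ 0.01531714, -0.00181218,  0.00509148,  0.00183662, -0.00199809,
       -0.00171571, -0.00201638]), 'joint_torque': array([-2.09821366e+00, -6.96582270e+01,  4.04502735e+00, -4.27943873e+01,
       -7.50654121e-02,  8.78835039e-03, -6.20495947e-02]), 'tool_pos': array([0.50701507, 0.23475915, 0.2407228 ]), 'ee_rot': array([ 6.88806970e-06,  2.85152006e-03,  9.99995894e-01, -2.84688801e-04]), 'contact_force': array([ 0.92537429, -0.22252641,  0.15623728]), 'moment': array([-0.01930082, -0.01826786, -0.01539599]), 'gripper_force': 0.0, 'grip_width': 0.00024221230713513382}
handle 3487 [[0.4828, 0.2109, 0.1788], [0.4995, 0.2374, 0.1961], [0.5284, 0.2647, 0.2029]]
```

View pics/w6.png

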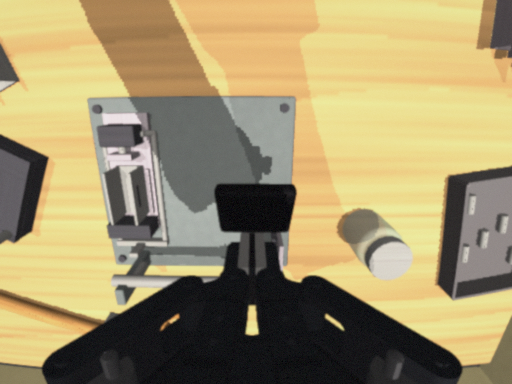

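The wrist view shows the shut fingertips over the black handle plate (255,208), centred sideways. Pressing down along the handle's arc.

```bash
python3 -m crank '[[[1,0,0,1.5,0],[1,0,0,1.5,0],[1,0,0,1,0],[1,0.3,0,0.7,0],[1,0.4,0,0.7,0],[1,0.4,0,0.7,0],[1,0.4,0,0.7,0],[1,0.3,0,0.7,0]]]'
```

```text
clock: 10.7
tool_pos: [0.4891, 0.2351, 0.1657]
ee_rot: [0.0, 0.003, 1.0, -0.0]
contact_force: [0.1, -2.4, 3.6]
grip_width: 0.0
gripper_force: 1.9
```

```bash
python3 -m crank '[[[1,0.3,0,0.8,0],[1,0.3,0,0.8,0],[1,0.3,0,0.8,0],[1,0.2,0,0.8,0],[1,0.2,0,0.8,0],[1,0.1,0,0.8,0],[1,0.1,0,0.8,0],[1,0,0,0,0]]]'
```

```text
clock: 11.37
tool_pos: [0.4736, 0.2355, 0.1084]
ee_rot: [-0.0, 0.003, 1.0, -0.0]
contact_force: [-0.8, -3.5, 9.8]
grip_width: 0.0
gripper_force: 5.0
```

```bash
python3 -m crank '[[[1,0,0,0.7,0],[1,0,0,0.7,0],[1,0,0,0.6,0],[1,0,0,0.4,0],[1,0,0,0.3,0],[1,0,0,0,0],[1,0,0,0,0],[1,0,0,0,0]]]'
python3 - <<'E'
from h import *
snap('scene','s2'); c,im,d=snap('wrist','w7'); P=cloud(c,d); X,Y,Z=P[...,0],P[...,1],P[...,2]
print(r.get_state()['tool_pos'],r.get_state()['contact_force'])
im=cv2.imread('pics/s2.png'); cv2.imwrite('pics/s2c.png',cv2.resize(im[150:310,190:390],None,fx=3.7,fy=3.7,interpolation=cv2.INTER_CUBIC))
m=(Z>.05)&(Z<.075)&(X>.45)&(X<.62)&(Y>.03)&(Y<.11); n,l,st,_=cv2.connectedComponentsWithStats(m.astype(np.uint8))
for i in range(1,n):
    if st[i,4]>20: print(st[i],cv2.minAreaRect(P[l==i][:,:2].astype(np.float32)),np.median(P[l==i][:,2]))
E
```

```text
clock: 12.03
tool_pos: [0.4735, 0.2358, 0.0824]
ee_rot: [-0.0, 0.002, 1.0, -0.0]
contact_force: [-3.8, -2.5, 10.3]
grip_width: -0.0002
gripper_force: 5.3
[0.47348009 0.23581073 0.08241887] [-3.30710979 -1.75473604 10.45193527]
[   0  222   65   34 1847] ((0.48760631680488586, 0.0687502920627594), (0.04740248620510101, 0.026913989335298538), 89.82849884033203) 0.05463839953941628
[   6  256   78   99 3916] ((0.5528587698936462, 0.06258389353752136), (0.04938165098428726, 0.09806051105260849), 89.36529541015625) 0.05863719008412846
```

View pics/s2c.png

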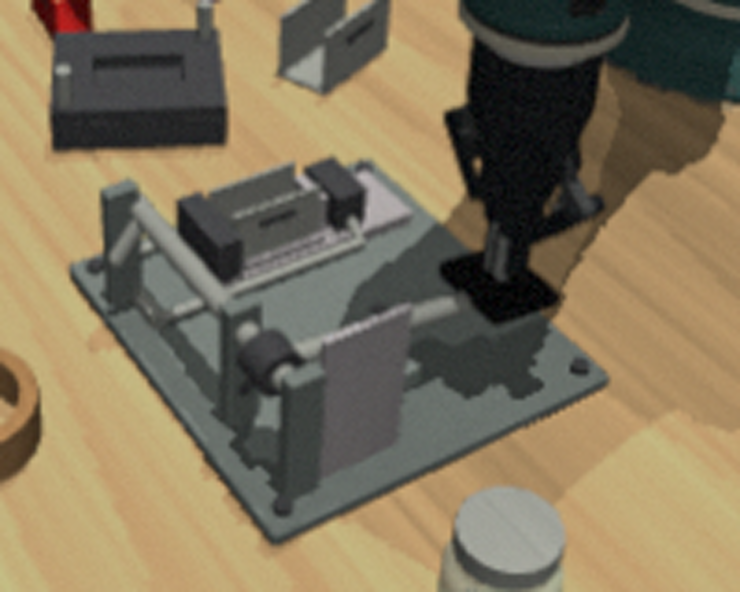

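The crop shows the bracket upright between jaw and fence at (265,215), the lever below level and the fingers on the handle (500,285). I estimate the lever at about 0.67, so I'll add a little margin and hand in.

```bash
python3 -m crank '[[[1,0,0,0.2,0],[1,0,0,0,0],[1,0,0,0,0],[1,0,0,0,0],[1,0,0,0,0],[1,0,0,0,0]]]' && python3 -c "
from rig import r
print(r.finish_job())"
```

```text
clock: 12.63
tool_pos: [0.4736, 0.2358, 0.0805]
ee_rot: [-0.0, 0.003, 1.0, -0.0]
contact_force: [-5.1, -3.4, 10.1]
grip_width: 0.0004
gripper_force: 5.9
the job is handed in; nothing more can be done
None
```

The bracket is in the nest, released and clamped, and I handed the job in at 12.6 s while pressing the handle with about 10 N; I put the lever in the third notch at about 0.68 rad, worked out from the fingertip height, and the hand-in returned no verdict.

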